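# Throw the guarded fan switch

## Task

Switch on the extractor fan at the wider of the two grey switch boxes: lift its hinged guard well up by the front lip with the back of a finger, push the toggle beneath it right over from the front to the back while the guard is still up on the finger, then draw out and let the guard drop shut. Use the fingertips only, nothing is to be gripped or picked up; push gently so that the box stays where it is, and leave the narrower switch box and the things around it alone.

Things in the scene. Friction and masses are not known exactly. Their poses are not given: they have to be found in the camera images.
- wide_box: the wider of two grey switch boxes on rubber feet, 150 mm wide (its y), 80 mm deep (its x), its flat top (deck) 55 mm above the worktop, about 2.5 kg, loose on the worktop. Origin: centre of its underside; z up, x points from its front (the guard's lip side, facing the robot) to its back, y to its left as seen from the front. The box to work on.
- wide_lip (a point): middle of the front edge of the guard's lip: the point to lift by. Shut, it is at (-54, 0, 79) mm in the box frame, so it overhangs the box's front face by 14 mm, with 75 mm of free height under it down to the worktop. The lip is a 44 mm wide, 2.5 mm thick tongue, 26 mm long, that rises gently towards the front; it moves with the guard
- wide_hinge (a point): the guard's hinge axis (along the box's y), at (28, 0, 61) mm in the box frame; the lip edge is 84 mm from it
- wide_guard (a joint): angle of the guard, a bent, polished and slippery dark steel plate 44 mm wide, open at both sides, whose top lies 37 mm above the deck over the toggle and whose front slopes down to 15 mm above the deck, then turns out into the lip. 0 = shut, 1.3 = fully up (stop); it swings up and back. A weak spring (0.5 N or so at the lip) shuts it whenever nothing holds it up
- wide_toggle_tip (a point): centre of the 9 mm ball on the end of the steel toggle. The toggle pivots in the deck at (-2, 0, 55) mm in the box frame, 22 mm from pivot to ball centre; thrown to the front the ball is at (-8.5, 0, 76) mm, to the back at (4.5, 0, 76) mm in the box frame
- wide_toggle (a joint): angle of the toggle: 0 = leaning 0.3 rad to the front, off; 0.6 = leaning 0.3 rad to the back, on. It stays where it is left; about 1.5 N at the ball moves it
- narrow_box: the narrower of two grey switch boxes on rubber feet, 88 mm wide (its y), 80 mm deep (its x), its flat top (deck) 55 mm above the worktop, about 2.5 kg, loose on the worktop. Origin: centre of its underside; z up, x points from its front (the guard's lip side, facing the robot) to its back, y to its left as seen from the front. Same guard and toggle as the wide box, turned off; to be left alone.
- narrow_lip (a point): middle of the front edge of the guard's lip: the point to lift by. Shut, it is at (-54, 0, 79) mm in the box frame, so it overhangs the box's front face by 14 mm, with 75 mm of free height under it down to the worktop. The lip is a 44 mm wide, 2.5 mm thick tongue, 26 mm long, that rises gently towards the front; it moves with the guard
- narrow_hinge (a point): the guard's hinge axis (along the box's y), at (28, 0, 61) mm in the box frame; the lip edge is 84 mm from it
- narrow_guard (a joint): angle of the guard, a bent, polished and slippery dark steel plate 44 mm wide, open at both sides, whose top lies 37 mm above the deck over the toggle and whose front slopes down to 15 mm above the deck, then turns out into the lip. 0 = shut, 1.3 = fully up (stop); it swings up and back. A weak spring (0.5 N or so at the lip) shuts it whenever nothing holds it up
- narrow_toggle_tip (a point): centre of the 9 mm ball on the end of the steel toggle. The toggle pivots in the deck at (-2, 0, 55) mm in the box frame, 22 mm from pivot to ball centre; thrown to the front the ball is at (-8.5, 0, 76) mm, to the back at (4.5, 0, 76) mm in the box frame
- narrow_toggle (a joint): angle of the toggle: 0 = leaning 0.3 rad to the front, off; 0.6 = leaning 0.3 rad to the back, on. It stays where it is left; about 1.5 N at the ball moves it
- timer: bystander, loose: flat white timer, 66 x 66 x 19 mm; origin at the centre of its underside. Leave it alone
- jar_d: bystander, loose: small jar with a screw lid, 45 wide, 40 high mm; origin at the centre of its underside. Leave it alone
- amber_1: bystander, loose: small brown glass bottle, 40 wide, 86 high mm; origin at the centre of its underside. Leave it alone
- label_roll: bystander, loose: roll of labels lying flat, 70 wide, 36 high mm; origin at the centre of its underside. Leave it alone
- pen_1: bystander, loose: marker pen, 135 long, 16 thick mm; origin at the centre of its underside. Leave it alone
- stopper_b: bystander, loose: cork stopper, 30 wide, 22 high mm; origin at the centre of its underside. Leave it alone
- pestle: bystander, loose: white pestle lying down, 134 long, 39 thick mm; origin at the centre of its underside. Leave it alone

How it is judged (in metres and radians):
On the way, in this order (a step that is already met when the one before it is completed fails the run):
1. the wide box's guard is lifted by more than a quarter of its travel (0.35 rad) while its toggle is still thrown to the front (value of joint wide_guard above 0.35 rad and value of joint wide_toggle below 0.3 rad), for 0.05 s.
2. the toggle is pushed over to the back while the guard is still up on the finger (value of joint wide_toggle above 0.5 rad and value of joint wide_guard above 0.2 rad and contact force between any of the fingers, the arm and wide_guard above 0.02 N), for 0.05 s.
3. the guard has dropped shut over the toggle (value of joint wide_guard below 0.06 rad and value of joint wide_toggle above 0.48 rad), for 0.2 s.
At the end, for the whole second after the job is handed in: the wide box's guard is shut (within 0.06 rad), its toggle is thrown to the back (more than 0.48 of 0.6 rad), the narrow box's toggle is still off and its guard shut, both boxes stand within 20 mm of where they were (all of step 3 and value of joint narrow_toggle below 0.2 rad and value of joint narrow_guard below 0.06 rad and angle between wide_box's own z axis and vertical below 0.05 rad and height (world z) of wide_box below 0.005 m and distance of each of wide_box, narrow_box from where it was at the start of the episode below 0.02 m and linear speed of wide_box below 0.02 m/s); the robot touches nothing.
It fails at once if the wide box is shoved more than 20 mm, lifted or tipped (distance of wide_box from where it was at the start of the episode above 0.02 m or height (world z) of wide_box above 0.01 m or angle between wide_box's own z axis and vertical above 0.1 rad).
It fails at once if the narrow box is shoved more than 20 mm, or its guard or toggle is moved (distance of narrow_box from where it was at the start of the episode above 0.02 m or value of joint any of narrow_guard, narrow_toggle above 0.2 rad).
It fails at once if the guard or the toggle is pressed with more than 25 N (contact force between any of the arm, the fingers and wide_guard above 25 N or contact force between the fingers and wide_toggle above 25 N).
It fails at once if a bystander is moved more than 20 mm (distance of any of timer, jar_d, amber_1, label_roll, pen_1, stopper_b, pestle from where it was at the start of the episode above 0.02 m).
It also fails if it takes over 45 s, if anything falls off the work surface, if the arm or the gripper's body presses on something with over 40 N, if the wrist force passes 120 N, or if a joint passes its speed limit or range.

## Robot

A 6-joint arm with a two-finger parallel gripper is mounted at the origin on a cart in front of the work surface, level with it; the furniture and walls round the work are solid. World frame = base frame: x ahead of the robot, y to its left, z up, the work surface at z = 0. Lengths are in mm, angles in rad, forces in N, time in s.
With the tool pointing down it reaches from about 275 to 1000 mm from the base axis. Payload 8.4 kg.
Tool frame: the origin (TCP) lies midway between the tips of the shut fingers; the grasp point (between the pads) lies 19 mm behind it; z points along the fingers, y is the line along which they close (so a half turn about z gives the same grasp; the last joint's range is limited). The gripper opens to 85 mm and grips with 20 to 120 N. Pads are 22 mm wide; open, the fingers measure 114 mm over their backs; the gripper's body (76 mm by 85 mm) begins 54 mm behind the grasp point. The pads swing forward as they close: fully open they stand 13 mm farther back than shut.
Start: joints at [-1.322, 0.353, 1.633, -0, 1.155, -0.002], TCP at [155.11, -605.449, 231.281] pointing down, gripper open.
Joint ranges: [-2.63, 2.63], [-0.92, 2.1], [0.06, 2.66], [-1.3, 4.44], [0, 2.69], [-3.02, 3.02]. Speed limits (rad/s): [2.22, 2.22, 2.79, 3.14, 3.14, 3.14].

## Interface

Orientations are given as [roll, pitch, yaw] about the fixed x, y, z axes, in that order (R = Rz(yaw) Ry(pitch) Rx(roll)).
In Python, from rig import r gives the robot as it stands.
- The arm moves only by the tool servo_tool, never from a script. Its argument "deltas" is a list of rows, each an object of numbers: "x", "y", "z": the shift along the world's x, y, z in mm; "rx", "ry", "rz": the turn, a rotation vector about the world's x, y, z in rad; "gripper": the gripper's target within -1 to 1 (fully open at 1, half-way at 0, shut at -1). A call has 1 to 10 rows; each row is the pose to reach, as a shift and turn from the pose commanded when the call began; what a row does not reach only later rows make up. A row lasts 1/10 s, in which the tool goes at most 50 mm and 8.59 degrees, less where a joint would pass 70% of its speed; a pose out of reach is approached as far as the arm can. A call with a gripper value outside its range is refused whole. The fingers move at their own pace and stop on an object; "newtons" is the grip in N (left out, the last holds). Time passes only in rows, so rows that repeat a pose let the fingers close. It gives the time, the measured TCP pose, the force, the opening and the grip force at its end, in the units of the state.
- r.sense(): the state, without advancing time (a new reading comes with each control period).
- r.grab_frame(name): name is "scene" or "side" or "wrist"; returns the picture (400x640x3 uint8, blue, green, red); there is no depth.
- r.camera_params(name): a dict with "mtx" (3x3 intrinsics, pixels), "eye" and "orientation" of the camera in the world. Camera axes: x right, y down, z forward; pixel columns grow to the right and rows downward; lengths in mm; the calibration is good to about 2 mm. A picture is of the moment at which its call begins: read the wrist's pose just before it. camera_params takes no time and is no camera call; for the wrist camera it gives the pose at the moment of the call.
- r.sign_off(): hands the job in; it is judged then, once.
Trained networks look in the newest picture that a camera, given by its name, has taken for a name from the list of things; names that differ only in an ending like _2 or _b are one class to them, and where a whole thing is asked for, a point or a joint stands for the part that bears it (a point fixed in the world has none). Each returns a list of dicts, best first, with "conf" (0 to 1); they miss things now and then, are a little off and sometimes report something else, mostly with a low value. They report only what shows in the picture. A call takes as long as a camera call.
- r.recognise(name, camera): "box" ([left, top, width, height] in pixels, round what is visible of it).
The state is a dict: "clock": time; "qpos": joint angles; "qvel": joint speeds; "joint_efforts": joint torques, N m; "eef_pos": TCP position; "tcp_rot": TCP orientation; "contact_force": force on the tool from outside, world axes, zero at the start; "wrist_torque": the same for the moment, N m; "opening": opening from 0.0 (shut) to 1.0 (fully open); "grasp_force": force on a finger pad.
Only numpy, scipy, OpenCV 4.12 (cv2) and the standard library are available. Lean on these libraries where they do the work, as an engineer would, in place of code of your own. Each camera call takes 0.05 s, during which the arm holds its last target. There are 200 camera calls.

## Working session

There is one attempt and no reset: what is moved stays moved. The work goes in short steps, Python scripts to look and compute and a tool call to move; the robot and the scene stay as the last step left them, time stands still between calls to the robot, and variables do not carry over. Pictures are saved under pics/ and viewed, at most 10 in all, crops included, and the job is handed in when it is done.

Besides the shell and the picture viewer there is one more tool, called after "Request:" as name(argument=value, ...) on one line, values as JSON. servo_tool: Moves the arm, as the interface text tells. Its arguments: {"type":"object","properties":{"deltas":{"type":"array","items":{"type":"object","properties":{"x":{"type":"number"},"y":{"type":"number"},"z":{"type":"number"},"rx":{"type":"number"},"ry":{"type":"number"},"rz":{"type":"number"},"gripper":{"type":"number"}}}},"newtons":{"type":"number"}},"required":["deltas"]}

```bash
mkdir -p pics; python3 - <<'E'
from rig import r
import cv2, numpy as np
s=r.sense(); print(s['clock'],s['eef_pos'],s['tcp_rot'],s['opening'])
for c in ['scene','side']:
    im=r.grab_frame(c); cv2.imwrite(f'pics/{c}0.png',im)
    p=r.camera_params(c); print(c,p)
    for n in ['wide_box','narrow_box','wide_lip','wide_toggle_tip','wide_hinge']:
        print(n,r.recognise(n,c)[:2])
E
```

```text
0.0 [ 155.01780541 -604.96451818  230.5642015 ] [-3.14021147e+00 -1.60784950e-05  2.50813060e-01] 0.9995346326396808
scene {'mtx': array([[378.39917314,   0.        , 319.81826056],
       [  0.        , 378.39917314, 206.90176418],
       [  0.        ,   0.        ,   1.        ]]), 'eye': array([-108.85423088, -902.01171018,  858.90139437]), 'orientation': array([-2.18418292,  0.01482006, -0.62934515])}
wide_box [{'box': [382.1, 231.4, 5.4, 14.1], 'conf': 0.54}]
narrow_box []
wide_lip []
wide_toggle_tip [{'box': [375.9, 289.1, 7.5, 10.0], 'conf': 0.28}]
wide_hinge [{'box': [384.5, 232.3, 0.7, 16.1], 'conf': 0.59}]
side {'mtx': array([[404.96546196,   0.        , 321.80222404],
       [  0.        , 404.96546196, 203.25458632],
       [  0.        ,   0.        ,   1.        ]]), 'eye': array([ 421.84802465, -975.96910485,  708.43377883]), 'orientation': array([-2.15839059, -0.00781173, -0.12795323])}
wide_box [{'box': [323.5, 223.7, 45.1, 51.4], 'conf': 0.72}]
narrow_box [{'box': [306.5, 152.4, 28.2, 36.5], 'conf': 0.63}, {'box': [325.4, 223.8, 41.9, 48.2], 'conf': 0.47}]
wide_lip [{'box': [324.6, 218.8, 36.6, 22.6], 'conf': 0.94}]
wide_toggle_tip [{'box': [323.4, 221.1, 45.2, 52.3], 'conf': 0.18}]
wide_hinge [{'box': [325.1, 223.8, 43.5, 49.3], 'conf': 0.7}, {'box': [271.9, 211.9, 29.0, 22.4], 'conf': 0.65}]
```

```bash
python3 - <<'E'
import cv2, numpy as np
a=cv2.imread('pics/scene0.png')[100:400,220:620];b=cv2.imread('pics/side0.png')[100:400,200:600]
f=lambda i:cv2.resize(i,None,fx=2,fy=2,interpolation=cv2.INTER_CUBIC)
cv2.imwrite('pics/a.png',f(a)); cv2.imwrite('pics/b.png',f(b))
E
```

```text
(no output)
```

View pics/a.png

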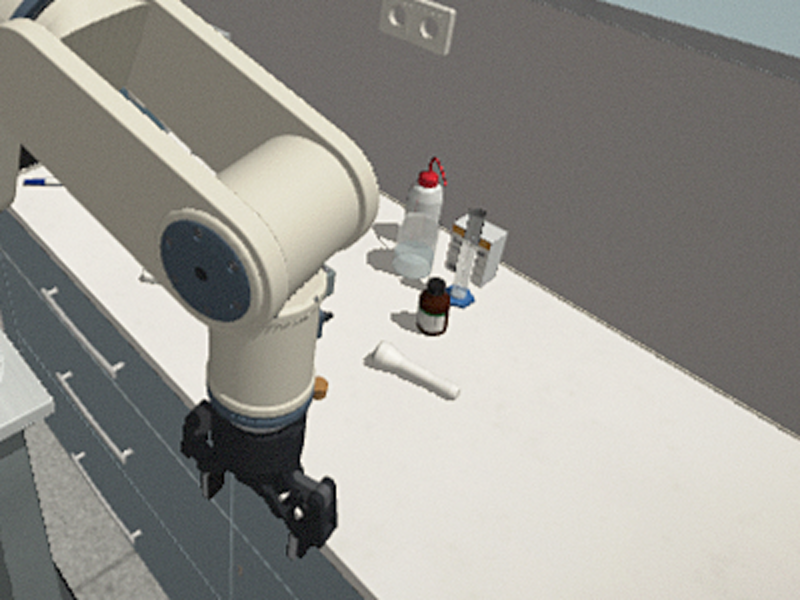

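View pics/b.png

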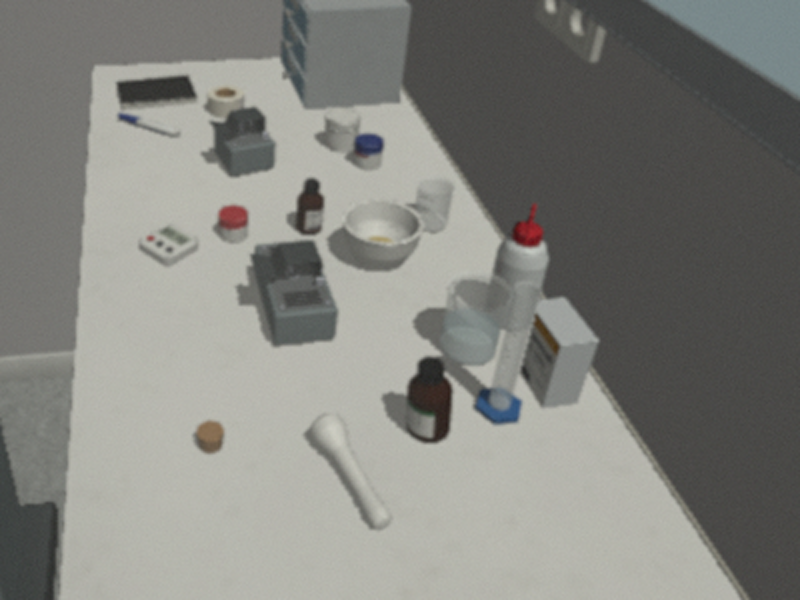

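The side view shows the wide box at full pixel about (345,245), its near bottom corners at about (337,271) and (367,267). The narrow box stands farther left at (321,173). In the scene view the arm hides both boxes.

```bash
cat > h.py <<'E'
import numpy as np, cv2
from scipy.spatial.transform import Rotation as R
from rig import r
def ray(p,uv):
    d=np.linalg.solve(p['mtx'],[uv[0],uv[1],1.]); return R.from_euler('xyz',p['orientation']).as_matrix()@d
def at(p,uv,z):
    d=ray(p,uv); return p['eye']+d*(z-p['eye'][2])/d[2]
def proj(p,X):
    c=(np.atleast_2d(X)-p['eye'])@R.from_euler('xyz',p['orientation']).as_matrix()
    q=c@p['mtx'].T; return q[:,:2]/q[:,2:]
E
python3 - <<'E'
from h import *
p=r.camera_params('side')
C=lambda u,v:(200+u/2,100+v/2)
for n,u,v,z in [('fr bot',275,342,0),('br bot',335,335,0),('fr top',268,308,55),('br top',334,302,55),('fl top',253,250,55),('narrow fr',225,173,0),('narrow br',273,168,0),('timer',168,243,10),('jar',233,238,0),('amber',311,230,0),('stopper',210,450,0),('pestle',350,470,15),('bowl',382,262,0),('beaker',470,360,0)]:
    print(n,at(p,C(u,v),z).round())
E
```

```text
fr bot [ 563. -232.    0.]
br bot [ 641. -229.    0.]
fr top [ 553. -230.   55.]
br top [ 636. -228.   55.]
fl top [ 551. -110.   55.]
narrow fr [545. 183.   0.]
narrow br [628. 190.   0.]
timer [440. -19.  10.]
jar [537.  -4.   0.]
amber [656.   3.   0.]
stopper [ 466. -391.    0.]
pestle [ 607. -447.   15.]
bowl [742. -87.   0.]
beaker [ 797. -292.    0.]
```

Request:
servo_tool(deltas=[{"x":45,"y":-10,"z":15,"rz":-0.05,"gripper":-1},{"x":75,"y":40,"z":30,"rz":-0.1,"gripper":-1},{"x":105,"y":85,"z":40,"rz":-0.15,"gripper":-1},{"x":130,"y":130,"z":50,"rz":-0.2,"gripper":-1},{"x":155,"y":175,"z":60,"rz":-0.25,"gripper":-1},{"x":180,"y":220,"z":70,"rz":-0.25,"gripper":-1},{"x":205,"y":265,"z":80,"rz":-0.25,"gripper":-1},{"x":230,"y":310,"z":90,"rz":-0.25,"gripper":-1},{"x":250,"y":355,"z":90,"rz":-0.25,"gripper":-1},{"x":260,"y":400,"z":90,"rz":-0.25,"gripper":-1}], newtons=20)

```text
invalid input
```

Request:
servo_tool(deltas=[{"y":20,"ry":-0.14},{"y":45,"ry":-0.28},{"y":45,"ry":-0.42},{"y":45,"ry":-0.56},{"y":45,"ry":-0.7},{"y":45,"ry":-0.785},{"y":45,"ry":-0.785},{"y":45,"ry":-0.785},{"y":45,"ry":-0.785}])

```text
invalid input
```

```bash
python3 - <<'E'
from h import *
s=r.sense(); print(s['clock'],s['eef_pos'],R.from_euler('xyz',s['tcp_rot']).as_matrix().round(3),s['opening'],np.round(s['qpos'],2))
f=lambda i:cv2.resize(i,None,fx=1.25,fy=1.25,interpolation=cv2.INTER_CUBIC)
for c in ['wrist','scene']:
    p=r.camera_params(c); cv2.imwrite(f'pics/{c}1.png',r.grab_frame(c)); np.save(f'{c}1.npy',p)
    if c=='wrist': print(p['eye'],p['orientation'],p['mtx'][0])
cv2.imwrite('pics/w1.png',f(cv2.imread('pics/wrist1.png')))
E
```

```text
0.6 [ 155.09689199 -605.44408337  231.28234588] [[ 0.969  0.248  0.   ]
 [ 0.248 -0.969  0.   ]
 [ 0.    -0.    -1.   ]] 0.9988842945311937 [-1.32  0.35  1.63  0.    1.16 -0.  ]
[ 226.46017855 -588.08712572  372.43380171] [ 2.84935718e+00  2.07956302e-05 -1.31967591e+00] [315.97911651   0.         320.96023368]
```

View pics/w1.png

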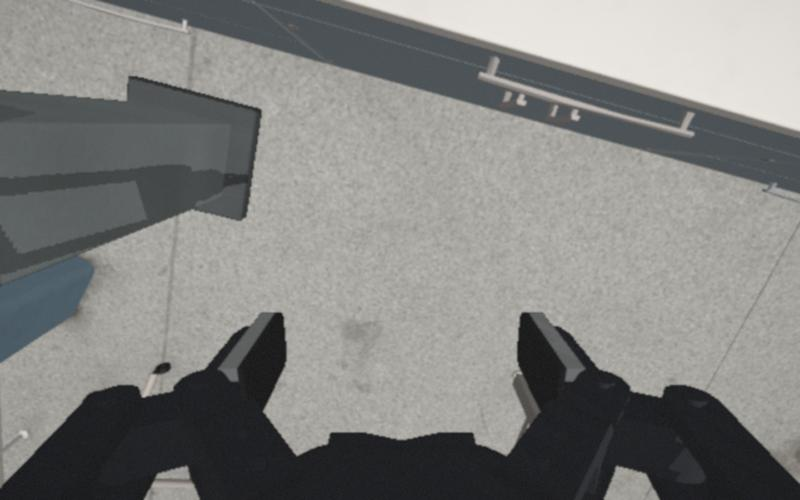

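The wrist picture shows only floor and drawers, with the open fingers at (270,330) and (540,330). The move rows were refused, so I'll give every field.

Request:
servo_tool(deltas=[{"x":45,"y":-10,"z":15,"rx":0,"ry":0,"rz":-0.05,"gripper":-1},{"x":75,"y":30,"z":30,"rx":0,"ry":0,"rz":-0.1,"gripper":-1},{"x":105,"y":70,"z":40,"rx":0,"ry":0,"rz":-0.15,"gripper":-1},{"x":130,"y":115,"z":50,"rx":0,"ry":0,"rz":-0.2,"gripper":-1},{"x":155,"y":160,"z":60,"rx":0,"ry":0,"rz":-0.25,"gripper":-1},{"x":180,"y":205,"z":70,"rx":0,"ry":0,"rz":-0.25,"gripper":-1},{"x":205,"y":250,"z":80,"rx":0,"ry":0,"rz":-0.25,"gripper":-1},{"x":230,"y":290,"z":90,"rx":0,"ry":0,"rz":-0.25,"gripper":-1},{"x":250,"y":335,"z":90,"rx":0,"ry":0,"rz":-0.25,"gripper":-1},{"x":260,"y":380,"z":90,"rx":0,"ry":0,"rz":-0.25,"gripper":-1}], newtons=20)

```text
clock: 1.7
eef_pos: [414.9, -229.7, 322.0]
tcp_rot: [3.141, -0.002, 0.001]
contact_force: [0.8, 0.7, 0.7]
opening: -0.004
grasp_force: 0.0
```

Request:
servo_tool(deltas=[{"x":0,"y":40,"z":0,"rx":0,"ry":-0.14,"rz":0,"gripper":-1},{"x":0,"y":70,"z":0,"rx":0,"ry":-0.28,"rz":0,"gripper":-1},{"x":0,"y":70,"z":0,"rx":0,"ry":-0.42,"rz":0,"gripper":-1},{"x":0,"y":70,"z":0,"rx":0,"ry":-0.56,"rz":0,"gripper":-1},{"x":0,"y":70,"z":0,"rx":0,"ry":-0.7,"rz":0,"gripper":-1},{"x":0,"y":70,"z":0,"rx":0,"ry":-0.785,"rz":0,"gripper":-1},{"x":0,"y":70,"z":0,"rx":0,"ry":-0.785,"rz":0,"gripper":-1},{"x":0,"y":70,"z":0,"rx":0,"ry":-0.785,"rz":0,"gripper":-1}])

```text
clock: 2.5
eef_pos: [413.0, -161.6, 321.1]
tcp_rot: [-3.141, -0.783, -0.002]
contact_force: [0.6, -0.5, 0.4]
opening: 0.003
grasp_force: 0.0
```

```bash
python3 - <<'E'
from h import *
s=r.sense(); print(s['clock'],s['eef_pos'],R.from_euler('xyz',s['tcp_rot']).as_matrix().round(3),s['opening'],np.round(s['qpos'],2))
f=lambda i:cv2.resize(i,None,fx=1.25,fy=1.25,interpolation=cv2.INTER_CUBIC)
import pickle
for c in ['wrist','scene','side']:
    p=r.camera_params(c); cv2.imwrite(f'pics/{c}1.png',r.grab_frame(c)); pickle.dump(p,open(f'{c}1.pkl','wb'))
    if c=='wrist': print(p['eye'],p['orientation'],p['mtx'][0])
    for n in ['wide_lip','wide_hinge']: print(c,n,r.recognise(n,c)[:2])
cv2.imwrite('pics/w1.png',f(cv2.imread('pics/wrist1.png')))
E
```

```text
2.5 [ 413.04153258 -161.63747463  321.08211857] [[ 0.709 -0.002  0.705]
 [-0.001 -1.    -0.001]
 [ 0.705 -0.    -0.709]] 0.003413172640697143 [-0.76 -0.33  2.35  0.86  0.7   0.25]
[ 364.72290365 -162.51085319  472.53500748] [-2.65096412e+00  5.48918157e-04 -1.57202358e+00] [315.97911651   0.         320.96023368]
wrist wide_lip [{'box': [306.7, 161.5, 37.4, 57.8], 'conf': 0.66}]
wrist wide_hinge [{'box': [273.2, 160.5, 98.5, 70.1], 'conf': 0.78}]
scene wide_lip [{'box': [348.8, 213.8, 25.0, 19.6], 'conf': 0.62}, {'box': [315.1, 209.2, 12.7, 13.9], 'conf': 0.48}]
scene wide_hinge [{'box': [342.9, 214.9, 41.4, 42.2], 'conf': 0.73}, {'box': [373.0, 289.4, 8.8, 10.9], 'conf': 0.18}]
side wide_lip [{'box': [325.1, 218.1, 35.9, 23.0], 'conf': 0.56}]
side wide_hinge [{'box': [324.9, 221.3, 43.7, 50.6], 'conf': 0.86}]
```

View pics/w1.png

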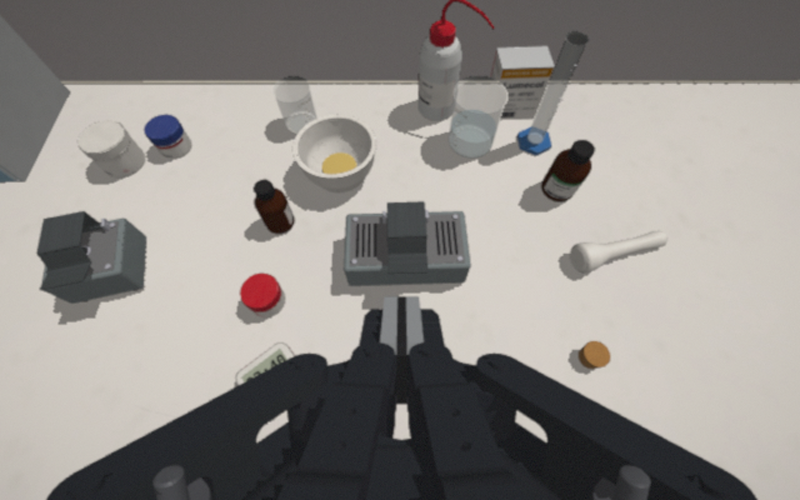

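The wrist view shows the wide box centred at about (407,245) of the enlarged picture (full 326,196), with its guard at (406,237). The narrow box is at (92,255). I'll zoom in to get the corners.

```bash
python3 - <<'E'
import cv2, numpy as np
a=cv2.imread('pics/wrist1.png')[155:235,265:385];b=cv2.imread('pics/side1.png')[205:285,310:380]
f=lambda i,k:cv2.resize(i,None,fx=k,fy=k,interpolation=cv2.INTER_CUBIC)
A=f(a,4);B=f(b,4)
cv2.imwrite('pics/c.png',np.hstack([A,B]))
E
```

```text
(no output)
```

View pics/c.png

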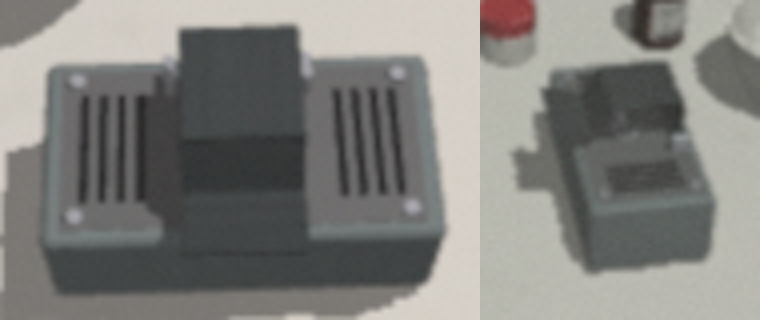

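```bash
cat > fit.py <<'E'
from h import *
import pickle
from scipy.optimize import least_squares
w=pickle.load(open('wrist1.pkl','rb'));s=pickle.load(open('side1.pkl','rb'))
W=[((48,62),(40,75,55)),((426,57),(40,-75,55)),((443,237),(-40,-75,55)),((41,243),(-40,75,55)),((57,293),(-40,75,0)),((433,285),(-40,-75,0)),((180,255),(-54,22,79)),((308,250),(-54,-22,79))]
S=[((106,208),(-40,-75,55)),((236,194),(40,-75,55)),((113,268),(-40,-75,0)),((230,257),(40,-75,0))]
def tf(q,P): 
    c,n=np.cos(q[2]),np.sin(q[2]); P=np.array(P,float)
    return P@np.array([[c,n,0],[-n,c,0],[0,0,1]])+[q[0],q[1],q[3]]
def res(q,both,sep=False):
    e=[proj(w,tf(q,[b for a,b in W]))-[(265+a[0]/4,155+a[1]/4) for a,b in W]]
    if both: e.append(proj(s,tf(q,[b for a,b in S]))-[(310+a[0]/4,205+a[1]/4) for a,b in S])
    return np.vstack(e).ravel()
for b in (0,1):
    o=least_squares(res,[598,-155,0,0],args=(b,),loss='soft_l1'); print(o.x.round(3),o.fun.reshape(-1,2).round(1).tolist())
print(tf(o.x,[[-54,0,79],[28,0,61],[-8.5,0,76]]).round(1))
E
python3 fit.py
```

```text
[ 5.99101e+02 -1.68865e+02  1.70000e-02 -9.12700e+00] [[0.5, -0.2], [-0.2, -0.4], [0.5, 0.1], [-0.3, 0.2], [0.1, 1.7], [-2.2, 2.1], [0.4, -1.3], [-0.1, -0.6]]
[ 5.94763e+02 -1.68395e+02  2.70000e-02  1.28000e+00] [[-1.0, -1.0], [0.3, -2.1], [1.8, -0.7], [-1.4, 0.5], [-0.9, 2.2], [-1.1, 1.7], [0.2, -1.4], [0.6, -1.0], [-0.1, 0.5], [-0.4, 0.8], [-2.4, 2.2], [-0.5, 1.7]]
[[ 540.8 -169.9   80.3]
 [ 622.8 -167.6   62.3]
 [ 586.3 -168.6   77.3]]
```

Request:
servo_tool(deltas=[{"x":15,"y":-3,"z":-40,"rx":0,"ry":0,"rz":0.02,"gripper":-1},{"x":30,"y":-7,"z":-80,"rx":0,"ry":0,"rz":0.02,"gripper":-1},{"x":45,"y":-7,"z":-120,"rx":0,"ry":0,"rz":0.02,"gripper":-1},{"x":57,"y":-7,"z":-150,"rx":0,"ry":0,"rz":0.02,"gripper":-1},{"x":57,"y":-7,"z":-150,"rx":0,"ry":0,"rz":0.02,"gripper":-1},{"x":57,"y":-7,"z":-150,"rx":0,"ry":0,"rz":0.02,"gripper":-1}])

```text
clock: 3.55
eef_pos: [470.3, -167.5, 169.0]
tcp_rot: [-3.138, -0.781, 0.019]
contact_force: [0.1, -0.2, -0.7]
opening: -0.004
grasp_force: 0.0
```

```bash
python3 - <<'E'
from h import *
import pickle
s=r.sense(); print(s['clock'],s['eef_pos'],s['tcp_rot'],np.round(s['qpos'],2))
for c in ['wrist','side']:
    p=r.camera_params(c); cv2.imwrite(f'pics/{c}2.png',r.grab_frame(c)); pickle.dump(p,open(f'{c}2.pkl','wb'))
    print(c,proj(p,[s['eef_pos'],[541.5,-169.5,79]]).round(1).tolist())
f=lambda i,k:cv2.resize(i,None,fx=k,fy=k,interpolation=cv2.INTER_CUBIC)
a=cv2.imread('pics/wrist2.png')[60:290,220:440]; b=cv2.imread('pics/side2.png')[170:290,270:390]
cv2.imwrite('pics/d.png',np.hstack([f(a,2),f(b,3)[:0+360].copy() if 0 else cv2.copyMakeBorder(f(b,3),0,100,0,0,cv2.BORDER_CONSTANT)]))
E
```

```text
3.55 [ 470.28203061 -167.48858753  169.01693997] [-3.1383749  -0.78140602  0.01873387] [-0.65  0.12  2.45  1.73  0.46 -0.7 ]
wrist [[319.2, 253.2], [324.4, 204.8]]
side [[297.1, 203.5], [326.1, 231.7]]
```

View pics/d.png

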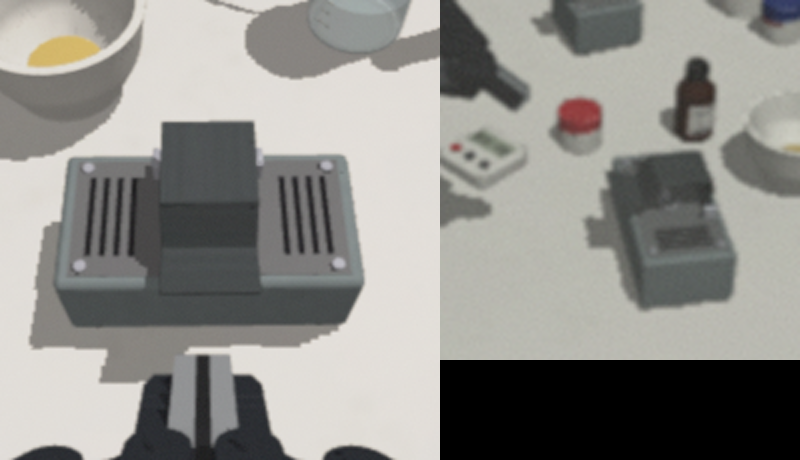

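```bash
cat > fit2.py <<'E'
from fit import *
w2=pickle.load(open('wrist2.pkl','rb'))
W2=[((69,156),(40,75,55)),((345,154),(40,-75,55)),((361,282),(-40,-75,55)),((57,286),(-40,75,55)),((160,293),(-54,22,79)),((260,291),(-54,-22,79))]
Wa=[a for i,a in enumerate(W) if i not in (4,5)]
def res2(q,k):
    e=[]
    if k&1: e.append(proj(w,tf(q,[b for a,b in Wa]))-[(265+a[0]/4,155+a[1]/4) for a,b in Wa])
    if k&2: e.append(proj(w2,tf(q,[b for a,b in W2]))-[(220+a[0]/2,60+a[1]/2) for a,b in W2])
    if k&4: e.append(proj(s,tf(q,[b for a,b in S[:2]]))-[(310+a[0]/4,205+a[1]/4) for a,b in S[:2]])
    return np.vstack(e).ravel()
for k in (1,2,3,7):
    o=least_squares(res2,[598,-155,0,0],args=(k,),loss='soft_l1'); print(k,o.x.round(3),o.fun.reshape(-1,2).round(1).tolist())
M=R.from_euler('xyz',[-3.138,-.781,.019]).as_matrix(); T=np.array([470.3,-167.5,169])
for n in [(0,0,0),(11,0,0),(-11,0,0),(11,14,0),(11,-14,0),(11,0,-20)]: print(n,((proj(w2,T+M@n)[0]-[220,60])*2).round())
E
python3 fit2.py | tail -10
```

```text
1 [ 5.98501e+02 -1.68653e+02  1.60000e-02 -9.09500e+00] [[0.4, 0.1], [-0.3, -0.1], [0.4, 0.5], [-0.4, 0.6], [0.2, -0.9], [-0.2, -0.2]]
2 [ 6.00581e+02 -1.68416e+02  3.10000e-02 -1.04870e+01] [[0.5, 0.3], [-0.6, 0.0], [0.8, 1.2], [-0.7, 0.7], [0.3, -1.4], [-0.2, -0.8]]
3 [ 5.99735e+02 -1.68515e+02  2.50000e-02 -9.93100e+00] [[0.2, 0.1], [-0.8, -0.8], [0.3, -0.5], [-0.2, 0.5], [0.5, -1.4], [-0.0, -0.9], [0.7, 0.3], [-0.1, 0.6], [0.9, 2.1], [-1.1, 0.8], [-0.1, -0.9], [-0.4, -0.1]]
7 [ 5.97966e+02 -1.68419e+02  2.40000e-02 -6.88500e+00] [[-0.2, -0.0], [-0.5, -0.9], [0.7, -0.2], [-0.6, 0.7], [0.3, -1.1], [0.0, -0.6], [-0.1, -0.3], [0.5, 0.2], [1.7, 2.4], [-2.1, 1.0], [-0.5, -0.6], [-0.2, 0.2], [1.1, 2.9], [0.6, 3.3]]
(0, 0, 0) [199. 386.]
(11, 0, 0) [198. 345.]
(-11, 0, 0) [199. 426.]
(11, 14, 0) [256. 345.]
(11, -14, 0) [141. 345.]
(11, 0, -20) [198. 383.]
```

```bash
cat >> fit2.py <<'E'
print('---')
P=[(w,(326,218.1)),(w2,(325,206))]
for p,uv in P: print(at(p,uv,79).round(1))
A=[];b=[]
for p,uv in P:
    d=ray(p,uv);d/=np.linalg.norm(d);Q=np.eye(3)-np.outer(d,d);A.append(Q);b.append(Q@p['eye'])
print('tri',np.linalg.lstsq(np.vstack(A),np.hstack(b),rcond=None)[0].round(1))
for k in (2,3,7):
    o=least_squares(lambda q:res2([*q,0],k),[598,-155,0],loss='soft_l1'); print(k,o.x.round(3))
E
python3 fit2.py | sed -n '/---/,$p'
```

```text
---
[ 539.6 -169.4   79. ]
[ 540.4 -170.1   79. ]
tri [ 535.9 -169.6   87.8]
2 [ 5.94754e+02 -1.68285e+02  3.40000e-02]
3 [ 5.94432e+02 -1.68516e+02  2.30000e-02]
7 [ 5.94517e+02 -1.68341e+02  2.60000e-02]
```

Request:
servo_tool(deltas=[{"x":5,"y":0,"z":-30,"rx":0,"ry":0,"rz":0,"gripper":-1},{"x":10,"y":-2,"z":-60,"rx":0,"ry":0,"rz":0,"gripper":-1},{"x":15,"y":-2,"z":-90,"rx":0,"ry":0,"rz":0,"gripper":-1},{"x":20,"y":-2,"z":-112,"rx":0,"ry":0,"rz":0,"gripper":-1},{"x":20,"y":-2,"z":-112,"rx":0,"ry":0,"rz":0,"gripper":-1},{"x":20,"y":-2,"z":-112,"rx":0,"ry":0,"rz":0,"gripper":-1}])

```text
clock: 4.25
eef_pos: [490.9, -170.2, 60.2]
tcp_rot: [-3.141, -0.786, 0.021]
contact_force: [1.4, -0.3, -0.3]
opening: -0.005
grasp_force: 0.0
```

Request:
servo_tool(deltas=[{"x":12,"y":0,"z":-2,"rx":0,"ry":0,"rz":0,"gripper":-1},{"x":24,"y":0,"z":-2,"rx":0,"ry":0,"rz":0,"gripper":-1},{"x":36,"y":0,"z":-2,"rx":0,"ry":0,"rz":0,"gripper":-1},{"x":47,"y":0,"z":-2,"rx":0,"ry":0,"rz":0,"gripper":-1},{"x":47,"y":0,"z":-2,"rx":0,"ry":0,"rz":0,"gripper":-1},{"x":47,"y":0,"z":-2,"rx":0,"ry":0,"rz":0,"gripper":-1}])

```text
clock: 4.85
eef_pos: [537.8, -169.9, 57.3]
tcp_rot: [3.141, -0.785, 0.022]
contact_force: [-0.2, -0.2, 0.4]
opening: 0.002
grasp_force: 0.0
```

```bash
python3 - <<'E'
from h import *
s=r.sense(); print(s['clock'],s['eef_pos'],s['contact_force'],np.round(s['qpos'],2))
f=lambda i,k:cv2.resize(i,None,fx=k,fy=k,interpolation=cv2.INTER_CUBIC)
a=r.grab_frame('wrist')[100:290,220:420]; b=r.grab_frame('side')[190:285,290:390]
cv2.imwrite('pics/e.png',np.hstack([f(a,2),f(b,4)]))
E
```

```text
4.85 [ 537.77042429 -169.86279126   57.30930765] [-0.15129105 -0.22474225  0.41269763] [-0.54  0.5   2.38  2.38  0.58 -1.32]
```

View pics/e.png

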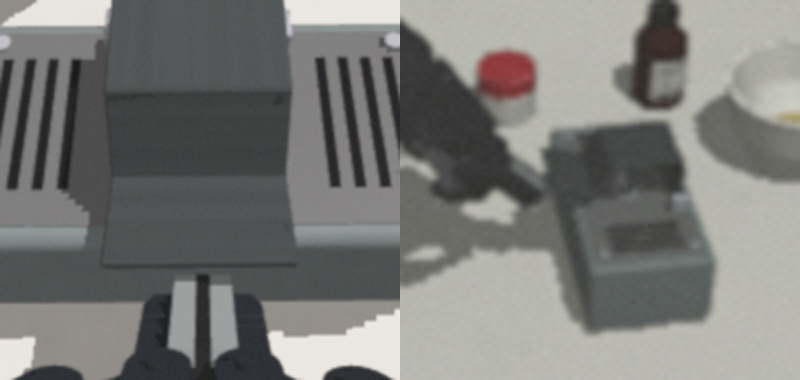

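The wrist view shows the fingertips (crop about (203,277)) centred just in front of the lip edge (y≈265) and below it. I'll go 5 mm further in, then lift along the arc.

Request:
servo_tool(deltas=[{"x":5,"y":0,"z":0,"rx":0,"ry":0,"rz":0,"gripper":-1},{"x":5,"y":0,"z":5,"rx":0,"ry":0,"rz":0,"gripper":-1},{"x":5,"y":0,"z":10,"rx":0,"ry":0,"rz":0,"gripper":-1},{"x":6,"y":0,"z":15,"rx":0,"ry":0,"rz":0,"gripper":-1},{"x":7,"y":0,"z":20,"rx":0,"ry":0,"rz":0,"gripper":-1},{"x":7,"y":0,"z":20,"rx":0,"ry":0,"rz":0,"gripper":-1}])

```text
clock: 5.55
eef_pos: [545.0, -170.5, 78.3]
tcp_rot: [3.14, -0.786, 0.022]
contact_force: [-0.3, -0.2, 0.5]
opening: 0.001
grasp_force: 0.3
```

Request:
servo_tool(deltas=[{"x":1,"y":0,"z":5,"rx":0,"ry":0,"rz":0,"gripper":-1},{"x":3,"y":0,"z":10,"rx":0,"ry":0,"rz":0,"gripper":-1},{"x":5,"y":0,"z":15,"rx":0,"ry":0,"rz":0,"gripper":-1},{"x":7,"y":0,"z":19,"rx":0,"ry":0,"rz":0,"gripper":-1},{"x":9,"y":0,"z":23,"rx":0,"ry":0,"rz":0,"gripper":-1},{"x":12,"y":0,"z":26,"rx":0,"ry":0,"rz":0,"gripper":-1},{"x":12,"y":0,"z":26,"rx":0,"ry":0,"rz":0,"gripper":-1},{"x":12,"y":0,"z":26,"rx":0,"ry":0,"rz":0,"gripper":-1}])

```text
clock: 6.35
eef_pos: [556.7, -170.2, 103.3]
tcp_rot: [3.141, -0.785, 0.021]
contact_force: [-0.8, 0.5, -0.7]
opening: 0.001
grasp_force: 0.3
```

```bash
python3 - <<'E'
from h import *
s=r.sense(); print(s['clock'],s['eef_pos'],s['contact_force'],np.round(s['qpos'],2))
f=lambda i,k:cv2.resize(i,None,fx=k,fy=k,interpolation=cv2.INTER_CUBIC)
a=r.grab_frame('wrist')[100:290,220:420]; b=r.grab_frame('side')[190:285,290:390]
cv2.imwrite('pics/f.png',np.hstack([f(a,2),f(b,4)]))
E
```

```text
6.35 [ 556.66118723 -170.21888839  103.29487913] [-0.79663442  0.54167677 -0.7003235 ] [-0.51  0.38  2.34  2.21  0.46 -1.09]
```

View pics/f.png

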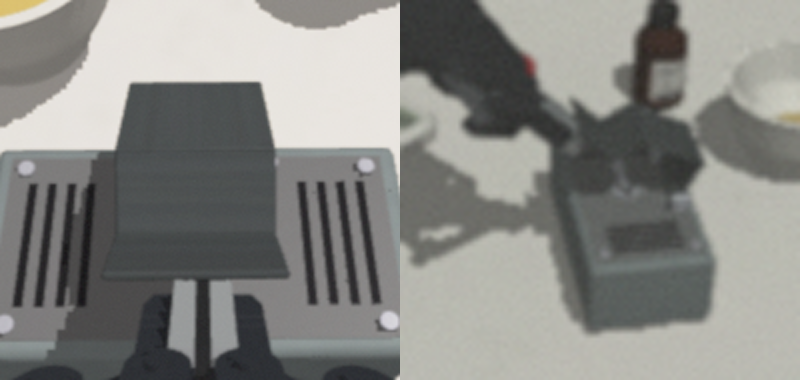

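The guard is up on the fingertips, with its lip edge at wrist crop y≈275. The toggle shows in the side view at crop (627,183). Next I move in towards the ball.

Request:
servo_tool(deltas=[{"x":5,"y":0,"z":-3,"rx":0,"ry":0,"rz":0,"gripper":-1},{"x":10,"y":0,"z":-7,"rx":0,"ry":0,"rz":0,"gripper":-1},{"x":14,"y":0,"z":-12,"rx":0,"ry":0,"rz":0,"gripper":-1},{"x":18,"y":0,"z":-16,"rx":0,"ry":0,"rz":0,"gripper":-1},{"x":21,"y":0,"z":-20,"rx":0,"ry":0,"rz":0,"gripper":-1},{"x":23,"y":0,"z":-23,"rx":0,"ry":0,"rz":0,"gripper":-1},{"x":23,"y":0,"z":-23,"rx":0,"ry":0,"rz":0,"gripper":-1}])

```text
clock: 7.15
eef_pos: [579.7, -170.1, 79.6]
tcp_rot: [3.141, -0.784, 0.021]
contact_force: [0.0, 1.2, -0.7]
opening: -0.003
grasp_force: 0.0
```

Request:
servo_tool(deltas=[{"x":2,"y":0,"z":0,"rx":0,"ry":0,"rz":0,"gripper":-1},{"x":4,"y":0,"z":0,"rx":0,"ry":0,"rz":0,"gripper":-1},{"x":6,"y":0,"z":0,"rx":0,"ry":0,"rz":0,"gripper":-1},{"x":8,"y":0,"z":0,"rx":0,"ry":0,"rz":0,"gripper":-1},{"x":10,"y":0,"z":0,"rx":0,"ry":0,"rz":0,"gripper":-1},{"x":10,"y":0,"z":0,"rx":0,"ry":0,"rz":0,"gripper":-1}])

```text
clock: 7.75
eef_pos: [590.7, -170.3, 81.4]
tcp_rot: [3.14, -0.788, 0.022]
contact_force: [-1.9, 0.1, 5.5]
opening: -0.0
grasp_force: 3.1
```

```bash
python3 - <<'E'
from h import *
s=r.sense(); print(s['clock'],s['eef_pos'],s['contact_force'],s['wrist_torque'])
f=lambda i,k:cv2.resize(i,None,fx=k,fy=k,interpolation=cv2.INTER_CUBIC)
b=r.grab_frame('side')[190:285,290:390]
cv2.imwrite('pics/g.png',f(b,6))
E
```

```text
7.75 [ 590.7076726  -170.25036032   81.37214775] [-1.92997951  0.14064112  5.47633646] [ 0.14614788 -0.08658777  0.09620914]
```

View pics/g.png

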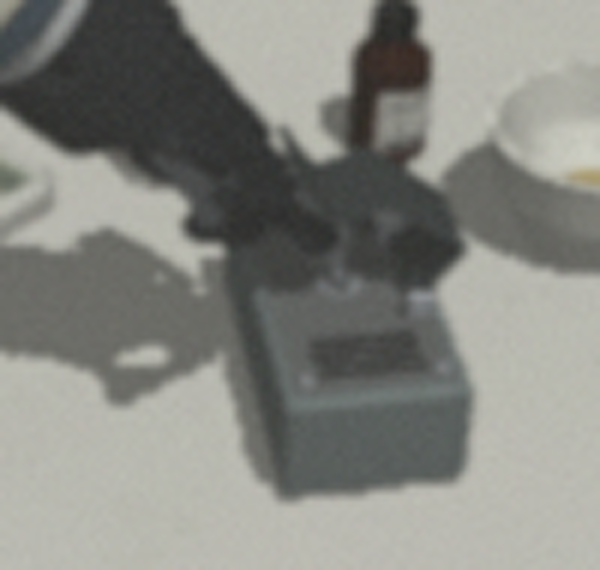

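The toggle ball shows at crop (340,250) against the fingertip, roughly upright and partly pushed. I'll keep pushing gently.

Request:
servo_tool(deltas=[{"x":1.5,"y":0,"z":1,"rx":0,"ry":0,"rz":0,"gripper":-1},{"x":3,"y":0,"z":1,"rx":0,"ry":0,"rz":0,"gripper":-1},{"x":4,"y":0,"z":1,"rx":0,"ry":0,"rz":0,"gripper":-1},{"x":4,"y":0,"z":1,"rx":0,"ry":0,"rz":0,"gripper":-1}])

```text
clock: 8.2
eef_pos: [594.4, -170.2, 81.9]
tcp_rot: [3.141, -0.787, 0.022]
contact_force: [-2.1, 0.7, 5.0]
opening: 0.002
grasp_force: 2.7
```

Request:
servo_tool(deltas=[{"x":1.5,"y":0,"z":0,"rx":0,"ry":0,"rz":0,"gripper":-1},{"x":3,"y":0,"z":0,"rx":0,"ry":0,"rz":0,"gripper":-1},{"x":4,"y":0,"z":0,"rx":0,"ry":0,"rz":0,"gripper":-1},{"x":4,"y":0,"z":0,"rx":0,"ry":0,"rz":0,"gripper":-1}])

```text
clock: 8.6
eef_pos: [598.0, -170.3, 81.4]
tcp_rot: [3.141, -0.786, 0.021]
contact_force: [-1.7, 0.6, 2.3]
opening: -0.007
grasp_force: 1.6
```

```bash
python3 - <<'E'
from h import *
s=r.sense(); print(s['clock'],s['eef_pos'],s['contact_force'],s['wrist_torque'])
f=lambda i,k:cv2.resize(i,None,fx=k,fy=k,interpolation=cv2.INTER_CUBIC)
b=r.grab_frame('side')[190:285,290:390]; c=r.grab_frame('scene'); p=r.camera_params('scene')
u,v=proj(p,[594,-170,77])[0].astype(int); c=c[v-47:v+48,u-35:u+35]
cv2.imwrite('pics/i.png',np.hstack([cv2.convertScaleAbs(f(x,4.7),alpha=1.5) for x in (b,c)]))
E
```

```text
8.6 [ 597.96897361 -170.29872391   81.44896128] [-1.72932106  0.56104834  2.32564236] [0.08195761 0.22155054 0.10403514]
```

View pics/i.png

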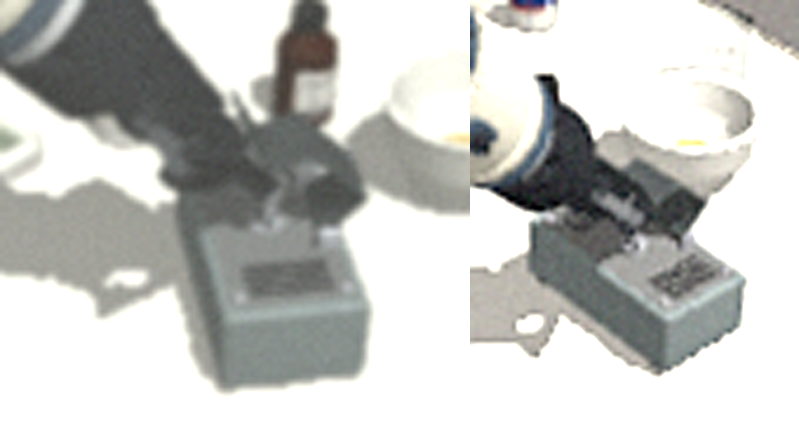

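The box stays put and the toggle now leans to the back: its pivot is at (268,222) and its ball near (285,187). I'll press until the force shows the end stop.

Request:
servo_tool(deltas=[{"x":1,"y":0,"z":0,"rx":0,"ry":0,"rz":0,"gripper":-1},{"x":2,"y":0,"z":0,"rx":0,"ry":0,"rz":0,"gripper":-1},{"x":2,"y":0,"z":0,"rx":0,"ry":0,"rz":0,"gripper":-1}])

```text
clock: 9.0
eef_pos: [599.3, -170.3, 80.9]
tcp_rot: [3.141, -0.784, 0.021]
contact_force: [-1.6, -0.3, 1.1]
opening: -0.003
grasp_force: 1.5
```

Request:
servo_tool(deltas=[{"x":1,"y":0,"z":0,"rx":0,"ry":0,"rz":0,"gripper":-1},{"x":2,"y":0,"z":0,"rx":0,"ry":0,"rz":0,"gripper":-1},{"x":2,"y":0,"z":0,"rx":0,"ry":0,"rz":0,"gripper":-1}])

```text
clock: 9.3
eef_pos: [600.1, -170.1, 80.5]
tcp_rot: [3.141, -0.782, 0.02]
contact_force: [-12.4, -0.7, 8.3]
opening: -0.001
grasp_force: 7.6
```

The force rose to 15 N with the toggle on its end stop. I'll retrace the path, letting the guard down on the finger.

Request:
servo_tool(deltas=[{"x":-5,"y":0,"z":1,"rx":0,"ry":0,"rz":0,"gripper":-1},{"x":-12,"y":0,"z":3,"rx":0,"ry":0,"rz":0,"gripper":-1},{"x":-21,"y":0,"z":5,"rx":0,"ry":0,"rz":0,"gripper":-1},{"x":-32,"y":0,"z":14,"rx":0,"ry":0,"rz":0,"gripper":-1},{"x":-44,"y":0,"z":22,"rx":0,"ry":0,"rz":0,"gripper":-1},{"x":-50,"y":0,"z":14,"rx":0,"ry":0,"rz":0,"gripper":-1},{"x":-55,"y":0,"z":4,"rx":0,"ry":0,"rz":0,"gripper":-1},{"x":-57,"y":0,"z":-6,"rx":0,"ry":0,"rz":0,"gripper":-1},{"x":-59,"y":0,"z":-16,"rx":0,"ry":0,"rz":0,"gripper":-1},{"x":-60,"y":0,"z":-23,"rx":0,"ry":0,"rz":0,"gripper":-1}])

```text
clock: 10.3
eef_pos: [541.0, -170.3, 57.8]
tcp_rot: [3.141, -0.785, 0.021]
contact_force: [0.4, 0.0, -0.9]
opening: -0.002
grasp_force: 0.0
```

Request:
servo_tool(deltas=[{"x":-15,"y":0,"z":-1,"rx":0,"ry":0,"rz":0,"gripper":-1},{"x":-35,"y":0,"z":0,"rx":0,"ry":0,"rz":0,"gripper":-1},{"x":-60,"y":0,"z":5,"rx":0,"ry":0,"rz":0,"gripper":-1},{"x":-70,"y":0,"z":30,"rx":0,"ry":0,"rz":0,"gripper":-1},{"x":-70,"y":0,"z":70,"rx":0,"ry":0,"rz":0,"gripper":-1},{"x":-70,"y":0,"z":110,"rx":0,"ry":0,"rz":0,"gripper":-1},{"x":-70,"y":0,"z":110,"rx":0,"ry":0,"rz":0,"gripper":-1},{"x":-70,"y":0,"z":110,"rx":0,"ry":0,"rz":0,"gripper":-1}])

```text
clock: 11.1
eef_pos: [471.5, -170.7, 170.8]
tcp_rot: [3.136, -0.789, 0.025]
contact_force: [-0.4, 0.5, 0.4]
opening: 0.0
grasp_force: 0.0
```

```bash
python3 - <<'E'
from h import *
s=r.sense(); print(s['clock'],s['eef_pos'],s['contact_force'])
f=lambda i,k:cv2.resize(i,None,fx=k,fy=k,interpolation=cv2.INTER_CUBIC)
a=r.grab_frame('wrist')[60:290,220:440]; b=r.grab_frame('side')[190:285,310:390]
cv2.imwrite('pics/j.png',np.hstack([f(a,1.7)[:390],cv2.convertScaleAbs(cv2.resize(b,(400,390),interpolation=cv2.INTER_CUBIC),alpha=1.8)]))
E
```

```text
11.1 [ 471.54073565 -170.69250437  170.78334793] [-0.4048212   0.51443534  0.40922067]
```

View pics/j.png

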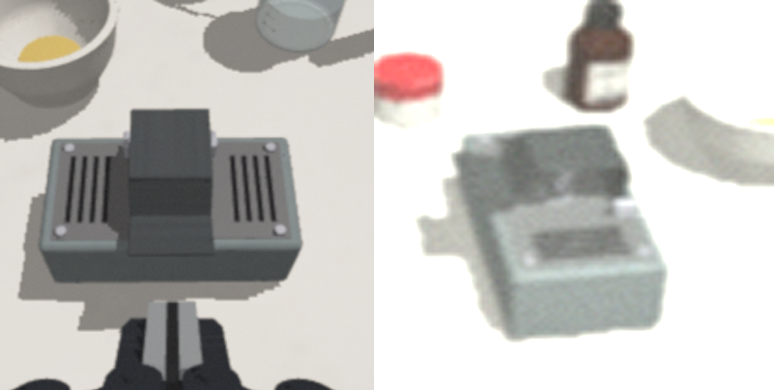

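The picture shows the guard shut, with its lip edge at (170,253), and the box where it was. I'll check the toggle numerically against the earlier side picture.

```bash
python3 - <<'E'
from h import *
p=r.camera_params('side'); a=cv2.imread('pics/side1.png').mean(2); b=np.mean([r.grab_frame('side') for _ in range(3)],0).mean(2)
P=[[586,-168.6,76],[599,-168.3,76],[592.5,-168.5,55]]; q=proj(p,P); print(q.round(1))
u,v=q[:2].mean(0).round().astype(int)
print(u-8,v-6);print((b-a)[v-6:v+9,u-8:u+12].round().astype(int))
E
```

```text
[[343.3 231.1]
 [348.3 230.7]
 [345.4 237.4]]
338 225
[[  0   0  -4  -1  -1  -3  -2   0  -1   2  -3   1   2   0  -1  -2   0   1
    1   3]
 [  2   2  -2  -1   2  -1   2   1   0  -3   0   0   2   1  -3   1   1   1
    1  -4]
 [ -1   0  -3   0  -1   1  -2   1   1  -1   2   1  -3   0  -3   2   0  -1
    1   1]
 [ -2  -1   0  -4   3  -3   1  -1   1   0  -2  -2   3   0  -3   2  -2  -1
   -1  -1]
 [ -3  -2   0  -1   1  -3  -3  -2  -2  -2   0  -1   0   4  -1   4   1   4
   -2  -1]
 [ -1   0  -1  -3  -1  -1   0   0  -1  -1   1   2  -3   0   0   0   0  -1
   -1  -1]
 [  1  -1   2   0   0  -2  -4  -4   2   2   3   3   2   0  -1   0   1   1
    1   2]
 [  0  -2   0   2   2  -6  -9 -11  -4  11  17  12   3   0   3   3   0   1
    1  -1]
 [ -1  -1  -1   0   2  -6 -15 -20  -3  17  20  10   1   0   1  -1  -2  -2
   -1   2]
 [ -3  -2  -2  -1   1  -1 -15 -20  -1  22  17   8  -1  -1  -3  -3   1   0
    2  -2]
 [ -1  -2   1   0  -1  -4 -12 -17   1  15  11   2  -3   1   2   2   3   3
   -3  -5]
 [ -1   0   1   0   0  -3  -9 -12  -2  12   5   0  -2  -1  -2  -1   1  -1
    0  -2]
 [  0  -2  -2  -3  -1   1  -2  -6  -3   1   2   2  -1   2   0   1  -1  -4
   -3  -2]
 [ -1   1   1  -1   1   0  -4   1  -1   1  -1  -1   3   1   0  -4   3   1
    0  -1]
 [  0   1   0  -1   1   0   0   2   1   2   0  -1   1   0   2  -3   2  -3
    1   0]]
```

```bash
python3 -c "
from rig import r
print(r.sign_off())"
```

```text
the job is handed in; nothing more can be done
None
```

The wide box's fan toggle is thrown to the back and its guard has dropped shut; the job is handed in at about 11 s on the clock, the verdict was not shown, the box did not visibly move, and I viewed 11 pictures, one over the limit of 10.

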